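# Fold down the lids of the topping caddy

### The arm

A 6-joint arm with a two-finger parallel gripper is mounted at the origin on the work surface. World frame = base frame: x ahead of the robot, y to its left, z up, the work surface at z = 0. Lengths are in m, angles in degrees, forces in N, time in s.
With the tool pointing down it reaches from about 0.25 to 0.775 m from the base axis. Payload 4 kg.
Tool frame: the origin (TCP) lies on the centre line of the jaws, within the pads' length; the fingertips stand 14 mm ahead of it and the grasp point (between the pads) lies 5 mm behind it; z points along the fingers, y is the line along which they close (so a half turn about z gives the same grasp; the last joint's range is limited). The gripper opens to 85 mm and grips with 20 to 120 N. Pads are 22 mm wide; open, the fingers measure 114 mm over their backs; the gripper's body (76 mm by 85 mm) begins 54 mm behind the grasp point. The pads swing forward as they close: fully open they stand 13 mm farther back than shut.
Start: joints at [63.192, 4.996, 78.535, -0, 96.463, -5.907], TCP at [0.196, 0.514, 0.245] pointing down, gripper open.
Joint ranges: [-177.83, 177.83], [-43.37, 116.18], [15.69, 146.23], [-61.86, 241.86], [9.47, 152.12], [-147.06, 147.06]. Speed limits (degrees/s): [159.86, 159.86, 180, 180, 180, 180].

### API

Orientations are given as a 3x3 rotation matrix whose columns are the frame's x, y, z axes.
In Python, from cell import arm, eyes, nets gives the robot as it stands.
- The arm moves only by the shell command python3 -m pendant 'ROWS' [OPENING] [FORCE]. ROWS is a JSON object of lists of equal length, an entry for each row: "slide": the shift along the tool's x, y, z in cm, a list of three; "twist": the turn, a rotation vector about the tool's x, y, z in degrees, a list of three. In form: {"slide": [[dx, dy, dz], ...], "twist": [[rx, ry, rz], ...]}. A call has 1 to 8 rows; each row shifts and turns the commanded pose from where the row before left it, along the tool's axes as they then stand; what a row does not reach is not made up. A row lasts 1/8 s, in which the tool goes at most 62.5 mm and 10.7 degrees, less where a joint would pass 70% of its speed; a pose out of reach is approached as far as the arm can. A call is refused whole if a number of a shift passes 6.25 or a number of a turn 10.7, either way. A call with a gripper value outside its range is refused whole. OPENING is the opening in per cent of the stroke, from 0 (shut) to 100 (fully open), set as the call begins (- or left out, the last holds). The fingers move at their own pace and stop on an object; FORCE is the grip in N (left out, the last holds). Time passes only in rows, so rows that do not move let the fingers close. It gives the time, the measured TCP pose, the force, the opening and the grip force at its end, in the units of the state.
- arm.get_obs(): the state, without advancing time (a new reading comes with each control period).
- eyes.camera(name): name is "side" or "top" or "wrist"; returns the picture (400x640x3 uint8, red, green, blue); there is no depth.
- eyes.get_calibration(name): a dict with "intrinsics" (3x3 intrinsics, pixels), "extrinsics" (4x4, takes a point from world to camera coordinates); the wrist camera has in their place "tool_from_camera" (4x4, takes a point from camera to tool coordinates, whose origin is the TCP and whose axes are the flange's). Camera axes: x right, y down, z forward; pixel columns grow to the right and rows downward; lengths in m; the calibration is good to about 2 mm. A picture is of the moment at which its call begins: read the wrist's pose just before it. get_calibration takes no time and is no camera call.
- arm.sign_off(): hands the job in; it is judged then, once.
Trained networks look in the newest picture that a camera, given by its name, has taken for a name from the list of things; names that differ only in an ending like _2 or _b are one class to them, and where a whole thing is asked for, a point or a joint stands for the part that bears it (a point fixed in the world has none). Each returns a list of dicts, best first, with "p" (0 to 1); they miss things now and then, are a little off and sometimes report something else, mostly with a low value. They report only what shows in the picture. A call takes as long as a camera call.
- nets.look_for(label, camera): "centre" ([x, y, z] in m, in world coordinates, good to about 4 mm: the middle of the surface that is visible of it).
- nets.outline_of(label, camera): "mask" (400x640 bool, what is visible of it).
The state is a dict: "time": time; "joint_positions": joint angles; "joint_velocities": joint speeds; "tau": joint torques, N m; "tcp_pos": TCP position; "ee_rot": TCP orientation; "wrist_force": force on the tool from outside, world axes, zero at the start; "moment": the same for the moment, N m; "opening": opening from 0.0 (shut) to 1.0 (fully open); "grip_force": force on a finger pad.
Only numpy, scipy, OpenCV 4.12 (cv2) and the standard library are available. Lean on these libraries where they do the work, as an engineer would, in place of code of your own. Each camera call takes 0.05 s, during which the arm holds its last target. There are 200 camera calls.

### The job

Close up the topping caddy: run the fingertips along its row just above the rim, starting at the end on the robot's right, so that the four upright steel lids fold over one after another in order until each lies flat on its compartment. Touch the lids only lightly with the fingertips, pick nothing up, and leave the caddy and everything around it where they stand.

Things in the scene. Friction and masses are not known exactly. Their poses are not given: they have to be found in the camera images.
- caddy: White plastic topping caddy standing loose on the steel table, 1.5 to 2.4 kg: open box 70 (its x) by 270 (its y, the row) by 58 mm high, four compartments in a row at 66 mm pitch, each with a hinged lid; lid 1 is at the -y end, on the robot's right. Origin: centre of its underside, z up, yaw at most 0.45 rad. Nothing stands above the shut lids, whose top faces are 61 mm over the table.
- lid1 (a joint): Hinge angle of lid 1, a plain steel plate 58 mm along the caddy's x, 3 mm thick, 25 g: 0 = shut flat, 1.57 = upright, up to 2.1 = leaning back to -y; starts at 1.4 to 1.9. Hinge line along the caddy's x at its y = -128, z = 58 mm; pushed towards the caddy's +y it folds shut. Lightly stiff (0.018 N m): it stays where it is left and does not fall, so the finger must pass within about 6 mm of the shut lid.
- lid1_lip (a point): Middle of the free edge of lid 1, 55 mm from its hinge.
- lid2 (a joint): Hinge angle of lid 2, a plain steel plate 58 mm along the caddy's x, 3 mm thick, 25 g: 0 = shut flat, 1.57 = upright, up to 2.1 = leaning back to -y; starts at 1.4 to 1.9. Hinge line along the caddy's x at its y = -62, z = 58 mm; pushed towards the caddy's +y it folds shut. Lightly stiff (0.018 N m): it stays where it is left and does not fall, so the finger must pass within about 6 mm of the shut lid.
- lid2_lip (a point): Middle of the free edge of lid 2, 55 mm from its hinge.
- lid3 (a joint): Hinge angle of lid 3, a plain steel plate 58 mm along the caddy's x, 3 mm thick, 25 g: 0 = shut flat, 1.57 = upright, up to 2.1 = leaning back to -y; starts at 1.4 to 1.9. Hinge line along the caddy's x at its y = +4, z = 58 mm; pushed towards the caddy's +y it folds shut. Lightly stiff (0.018 N m): it stays where it is left and does not fall, so the finger must pass within about 6 mm of the shut lid.
- lid3_lip (a point): Middle of the free edge of lid 3, 55 mm from its hinge.
- lid4 (a joint): Hinge angle of lid 4, a plain steel plate 58 mm along the caddy's x, 3 mm thick, 25 g: 0 = shut flat, 1.57 = upright, up to 2.1 = leaning back to -y; starts at 1.4 to 1.9. Hinge line along the caddy's x at its y = +70, z = 58 mm; pushed towards the caddy's +y it folds shut. Lightly stiff (0.018 N m): it stays where it is left and does not fall, so the finger must pass within about 6 mm of the shut lid.
- lid4_lip (a point): Middle of the free edge of lid 4, 55 mm from its hinge.
- ring_a: Bystander: dark steel tart ring, 80 mm across, 35 mm high, standing open on the table on the caddy's far (+x) side. Origin: centre of its underside.
- ring_b: Bystander: tart ring like the other, on the caddy's near (-x) side. Origin: centre of its underside.
- cup: Bystander: white ceramic cup, 68 mm across, 62 mm high, on the caddy's far side. Origin: centre of its underside.
- spoon: Bystander: steel spoon lying flat on the caddy's near side, roughly along the row. Origin: centre of its underside.
- cake_ring: Bystander: dark steel cake ring, 170 mm across, 60 mm high, at one side of the table. Origin: centre of its underside.
- jar: Bystander: closed amber glass jar with steel cap, 76 mm across, 100 mm high, at one side. Origin: centre of its underside.
- spatula: Bystander: spatula lying flat on the robot's right. Origin: centre of its underside.

How it is judged (in metres and radians):
On the way, in this order (a step that is already met when the one before it is completed fails the run):
1. lid 1 is folded down onto its compartment (value of joint lid1 below 0.15 rad), for 0.05 s.
2. lid 2 is folded down onto its compartment, with those before it (value of joint lid2 below 0.15 rad and value of joint lid1 below 0.2 rad), for 0.05 s.
3. lid 3 is folded down onto its compartment, with those before it (value of joint lid3 below 0.15 rad and value of joint each of lid1, lid2 below 0.2 rad), for 0.05 s.
4. lid 4 is folded down onto its compartment, with those before it (value of joint lid4 below 0.15 rad and value of joint each of lid1, lid2, lid3 below 0.2 rad), for 0.05 s.
At the end, for the whole second after the job is handed in: All four lids are within 0.15 rad of shut (free edge at most about 8 mm up), the caddy stands upright within 20 mm of where it was, and no bystander has moved more than 12 mm (value of joint each of lid1, lid2, lid3, lid4 below 0.15 rad and distance of caddy from where it was at the start of the episode below 0.02 m and angle between caddy's own z axis and vertical below 0.05 rad and linear speed of caddy below 0.02 m/s and distance of each of ring_a, ring_b, cup, spoon, cake_ring, jar, spatula from where it was at the start of the episode below 0.012 m); the robot touches nothing.
It fails at once if the caddy is shoved more than 20 mm, lifted or carried (distance of caddy from where it was at the start of the episode above 0.02 m or height (world z) of caddy above 0.01 m).
It fails at once if the caddy or its lids are pressed hard (over 30 N) (contact force between caddy and the fingers above 30 N or contact force between caddy and the arm above 30 N).
It fails at once if a bystander is lifted, carried or moved more than 12 mm (distance of any of ring_a, ring_b, cup, spoon, cake_ring, jar, spatula from where it was at the start of the episode above 0.012 m).
It fails at once if a lid farther along is folded down while one before it still stands ((value of joint lid1 above 0.6 rad and value of joint lid2 below 0.4 rad) or (value of joint lid1 above 0.6 rad and value of joint lid3 below 0.4 rad) or (value of joint lid1 above 0.6 rad and value of joint lid4 below 0.4 rad) or (value of joint lid2 above 0.6 rad and value of joint lid3 below 0.4 rad) or (value of joint lid2 above 0.6 rad and value of joint lid4 below 0.4 rad) or (value of joint lid3 above 0.6 rad and value of joint lid4 below 0.4 rad)).
It also fails if it takes over 38 s, if anything falls off the work surface, if the arm or the gripper's body presses on something with over 40 N, if the wrist force passes 120 N, or if a joint passes its speed limit or range.

## Working session

There is one attempt and no reset: what is moved stays moved. The work goes in short steps, Python scripts to look and compute and a shell command to move; the robot and the scene stay as the last step left them, time stands still between calls to the robot, and variables do not carry over. Pictures are saved under pics/ and viewed, at most 10 in all, crops included, and the job is handed in when it is done.

```bash
mkdir -p pics; python3 - <<'E'
from cell import arm,eyes,nets
import cv2,numpy as np
o=arm.get_obs();print(o['time'],o['tcp_pos'],o['ee_rot'],o['opening'])
for c in('top','side'):
    cv2.imwrite(f'pics/{c}0.png',eyes.camera(c)[:,:,::-1])
    for n in(['caddy','lid1_lip','lid1','ring_a','cup','jar','cake_ring'] if c=='top' else ['caddy','lid1_lip','lid1']):
        print(c,n,[(np.round(d['centre'],3).tolist(),round(d['p'],2)) for d in nets.look_for(n,c)][:5])
E
```

```text
0.0 [0.19600619 0.51338339 0.24411705] [[-9.34203266e-01  3.56739713e-01 -1.01756330e-03]
 [ 3.56741089e-01  9.34201121e-01 -2.01497548e-03]
 [ 2.31786999e-04 -2.24540331e-03 -9.99997452e-01]] 0.999323976129942
top caddy [([0.501, -0.105, 0.021], 0.95), ([0.497, -0.092, 0.096], 0.3)]
top lid1_lip [([0.551, -0.22, 0.09], 0.72)]
top lid1 [([0.467, -0.041, 0.097], 0.6), ([0.495, -0.093, 0.093], 0.44), ([0.551, -0.219, 0.088], 0.43)]
top ring_a [([0.572, 0.022, 0.028], 0.55), ([0.425, -0.209, 0.028], 0.53)]
top cup [([0.572, 0.021, 0.024], 0.71), ([0.624, -0.11, 0.026], 0.66)]
top jar [([0.594, -0.43, 0.098], 0.8)]
top cake_ring [([0.648, 0.453, 0.036], 0.74)]
side caddy [([0.494, -0.107, 0.039], 0.87), ([0.423, -0.212, 0.019], 0.39)]
side lid1_lip [([0.495, -0.098, 0.097], 0.56)]
side lid1 [([0.544, -0.231, 0.11], 0.58), ([0.52, -0.159, 0.092], 0.55), ([0.492, -0.098, 0.094], 0.48)]
```

View pics/top0.png

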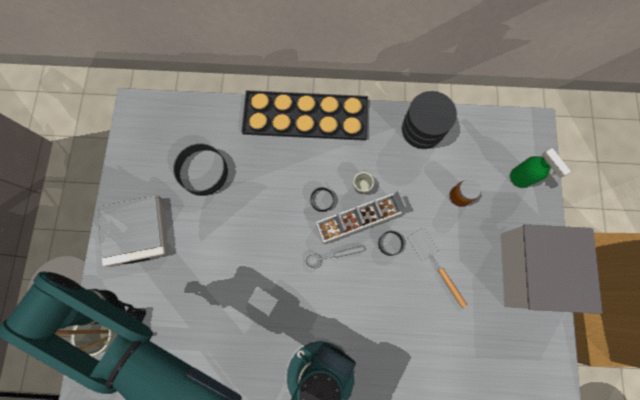

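View pics/side0.png

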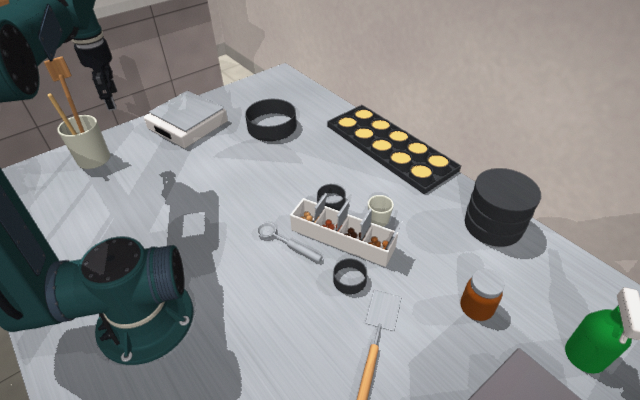

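The caddy runs from about (320,230) to (402,205) in the top view, with lid 1 at the right end. That puts it near (0.505, -0.12) with a yaw of about 0.41. The rings, cup and spoon are close beside it and the jar is clear. Next I turn the tool's x along the row, close the jaws and move above it.

```bash
python3 -m pendant '{"slide":[[0,0,0],[0,0,0],[0,0,0],[0,0,0],[0,0,0]],"twist":[[0,0,9.1],[0,0,9.1],[0,0,9.1],[0,0,9.1],[0,0,9.1]]}' 0 20
python3 -m pendant '{"slide":[[-5,0.2,-0.5],[-5,0.2,-0.5],[-5,0.2,-0.5],[-5,0.2,-0.5],[-5,0.2,-0.5],[-5,0.2,-0.5],[-5,0.2,-0.5],[-5,0.2,-0.5]],"twist":[[0,0,0],[0,0,0],[0,0,0],[0,0,0],[0,0,0],[0,0,0],[0,0,0],[0,0,0]]}'
python3 -m pendant '{"slide":[[-5,0.2,-0.5],[-5,0.2,-0.5],[-5,0.2,-0.5],[-5,0.2,-0.5],[-5,0.2,-0.5],[-5,0.2,-0.5],[0,0,0],[0,0,0]],"twist":[[0,0,0],[0,0,0],[0,0,0],[0,0,0],[0,0,0],[0,0,0],[0,0,0],[0,0,0]]}'
python3 - <<'E'
from cell import arm,eyes,nets
import cv2,numpy as np
o=arm.get_obs();print(o['time'],o['tcp_pos'],o['ee_rot'],o['opening'])
T=eyes.get_calibration('wrist')['tool_from_camera'];print(T, eyes.get_calibration('wrist')['intrinsics'])
cv2.imwrite('pics/w0.png',eyes.camera('wrist')[:,:,::-1])
for n in('caddy','lid1','lid1_lip'):print(n,[(np.round(d['centre'],3).tolist(),round(d['p'],2)) for d in nets.look_for(n,'wrist')][:5])
E
```

```text
time: 1.23
tcp_pos: [0.1962, 0.5138, 0.2454]
ee_rot: [[-0.396, 0.918, 0.0], [0.918, 0.396, 0.0], [0.0, 0.0, -1.0]]
wrist_force: [0.1, -1.0, -0.4]
opening: 0.003
grip_force: 0.0
time: 2.22
tcp_pos: [0.3714, 0.1522, 0.2858]
ee_rot: [[-0.4, 0.916, 0.001], [0.916, 0.4, 0.0], [-0.0, 0.001, -1.0]]
wrist_force: [1.5, 0.0, 0.1]
opening: -0.003
grip_force: 0.0
time: 3.22
tcp_pos: [0.5019, -0.1161, 0.3151]
ee_rot: [[-0.4, 0.916, -0.001], [0.916, 0.4, 0.001], [0.001, -0.0, -1.0]]
wrist_force: [-0.1, -0.0, -0.0]
opening: -0.002
grip_force: 0.0
3.225 [ 0.50187817 -0.11611269  0.31514307] [[-4.00185466e-01  9.16433992e-01 -5.75526034e-04]
 [ 9.16433578e-01  4.00185843e-01  8.88045327e-04]
 [ 1.04415229e-03 -1.72048550e-04 -9.99999440e-01]] -0.002306175448116784
[[ 7.23723173e-04 -9.48833627e-01 -3.15775592e-01  8.16608681e-02]
 [ 9.99999738e-01  6.87718318e-04  2.25453516e-04  5.48002550e-04]
 [ 3.24678149e-06 -3.15775672e-01  9.48833876e-01 -1.29180277e-01]
 [ 0.00000000e+00  0.00000000e+00  0.00000000e+00  1.00000000e+00]] [[311.29873168   0.         319.23607079]
 [  0.         311.29873168 200.53348514]
 [  0.           0.           1.        ]]
caddy [([0.627, -0.11, 0.036], 0.6), ([0.495, -0.081, 0.022], 0.55)]
lid1 [([0.47, -0.04, 0.111], 0.93), ([0.569, -0.213, 0.072], 0.61), ([0.521, -0.156, 0.096], 0.61), ([0.497, -0.098, 0.097], 0.39)]
lid1_lip [([0.564, -0.214, 0.07], 0.69)]
```

View pics/w0.png

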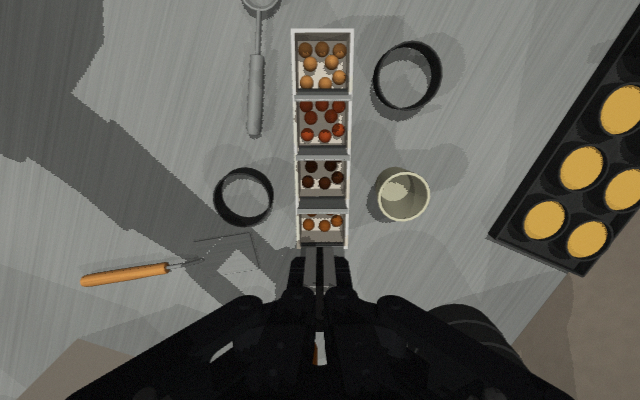

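The wrist view shows the caddy at columns 291–355, with its +y end at row 29. The lids are at rows ~97, 155, 210 and ~245, and the row is closely aligned with the image. Now I project the rim corners onto z = 58 mm.

```bash
python3 - <<'E'
from cell import arm,eyes
import numpy as np
o=arm.get_obs();c=eyes.get_calibration('wrist');T=c['tool_from_camera'];K=c['intrinsics'];R=o['ee_rot'];p=o['tcp_pos']
def w(u,v,z):
    d=R@T[:3,:3]@np.linalg.solve(K,[u,v,1]);q=R@T[:3,3]+p;return q+d*(z-q[2])/d[2]
tl,tr,bl,br=[w(u,v,.058)[:2] for u,v in((291,29),(355,30),(296,240),(350,240))]
print(tl,tr,bl,br,np.linalg.norm(tl-tr),np.linalg.norm(bl-br))
m=(tl+tr)/2;y=m-(bl+br)/2;y/=np.linalg.norm(y);yaw=np.arctan2(-y[0],y[1])
cd=m-.135*y;print('yaw',yaw,'centre',cd)
X=np.array([y[1],-y[0]])
for s in(-.185,-.14,-.128):print(s,cd+s*y)
d=p[:2]-cd;print('tcp in caddy x,y',d@X,d@y)
E
```

```text
[0.41231284 0.01247042] [0.4775767  0.04010364] [ 0.5152753  -0.22296025] [ 0.58288409 -0.1932519 ] 0.07087288444346426 0.07384804983274393
yaw 0.418082581297723 centre [ 0.49975598 -0.0970853 ]
-0.185 [ 0.57486763 -0.26615109]
-0.14 [ 0.55659723 -0.22502698]
-0.128 [ 0.55172512 -0.21406055]
tcp in caddy x,y -0.005531654141686356 -0.01742942854120465
```

```bash
python3 -m pendant '{"slide":[[-5.3,0.15,0],[-5.3,0.15,0],[-5.3,0.15,0],[-5.3,0.15,0],[0,0,6],[0,0,6],[0,0,6],[0,0,6]],"twist":[[0,0,0],[0,0,0],[0,0,0],[0,0,0],[0,0,0],[0,0,0],[0,0,0],[0,0,0]]}'
python3 -m pendant '{"slide":[[0,0,3],[0,0,1.5],[0,0,0],[0,0,0],[0,0,0]],"twist":[[0,0,0],[0,0,0],[0,0,0],[0,0,0],[0,0,0]]}'
```

```text
time: 4.42
tcp_pos: [0.5927, -0.3071, 0.074]
ee_rot: [[-0.402, 0.916, 0.001], [0.916, 0.402, -0.0], [-0.001, 0.001, -1.0]]
wrist_force: [-0.5, -0.8, 0.1]
opening: 0.001
grip_force: 0.0
time: 5.05
tcp_pos: [0.5937, -0.309, 0.0328]
ee_rot: [[-0.4, 0.916, 0.004], [0.916, 0.4, -0.002], [-0.004, 0.002, -1.0]]
wrist_force: [-0.0, 0.0, -0.7]
opening: 0.003
grip_force: 0.0
```

```bash
Z='"twist":[[0,0,0],[0,0,0],[0,0,0],[0,0,0]]}'
python3 -m pendant '{"slide":[[0,0,0.2],[0,0,0.2],[0,0,0.2],[0,0,0]],"twist":[[0,0,0],[0,0,0],[0,0,0],[0,0,0]]}' | grep -E "pos|force"
python3 -m pendant '{"slide":[[0,0,0.2],[0,0,0.2],[0,0,0.2],[0,0,0]],"twist":[[0,0,0],[0,0,0],[0,0,0],[0,0,0]]}'| grep -E "pos|force"
```

```text
tcp_pos: [0.5922, -0.3082, 0.0238]
wrist_force: [-0.3, -0.1, -1.3]
grip_force: 0.0
tcp_pos: [0.5923, -0.3082, 0.0179]
wrist_force: [0.2, -0.2, 0.4]
grip_force: 0.0
```

```bash

for i in 1 2; do python3 -m pendant '{"slide":[[0,0,0.15],[0,0,0.1],[0,0,0]],"twist":[[0,0,0],[0,0,0],[0,0,0]]}' | grep -E "pos|wrist_force|time"; done
```

```text
time: 6.42
tcp_pos: [0.5924, -0.3082, 0.0157]
wrist_force: [0.3, -0.8, 0.6]
time: 6.8
tcp_pos: [0.5927, -0.3084, 0.0142]
wrist_force: [-1.2, 1.0, 5.2]
```

The fingertips touch the table at TCP z = 14 mm, so the tip offset is confirmed. Now I sweep lid 1: push it high first, then come down beside it.

```bash

python3 -m pendant '{"slide":[[0,0,-4.6],[0,0,-4.6],[1.8,0,0],[1.8,0,0],[1.8,0,0],[1.8,0,0],[1.8,0,0],[1.8,0,0]],"twist":[[0,0,0],[0,0,0],[0,0,0],[0,0,0],[0,0,0],[0,0,0],[0,0,0],[0,0,0]]}' | grep -E "pos|wrist_force|time"
python3 -m pendant '{"slide":[[0,0,0],[0.8,0,0.9],[0.8,0,0.9],[0.8,0,0.9],[0,0,0],[0,0,0]],"twist":[[0,0,0],[0,0,0],[0,0,0],[0,0,0],[0,0,0],[0,0,0]]}' | grep -E "pos|wrist_force|time"
python3 - <<'E'
from cell import arm,eyes,nets
import cv2,numpy as np
a=eyes.camera('wrist')[:,:,::-1];b=eyes.camera('side')[:,:,::-1]
b=cv2.resize(b[180:280,270:430],(640,400),interpolation=cv2.INTER_CUBIC)
cv2.imwrite('pics/l1.png',np.hstack([a[80:320,160:480],b[:240*1,:480] if 0 else cv2.resize(b,(480,300))[30:270]]))
E
```

```text
time: 7.8
tcp_pos: [0.5488, -0.2084, 0.1053]
wrist_force: [-0.7, -0.6, -0.6]
time: 8.55
tcp_pos: [0.5397, -0.1874, 0.0782]
wrist_force: [-0.2, -0.1, 0.7]
```

View pics/l1.png

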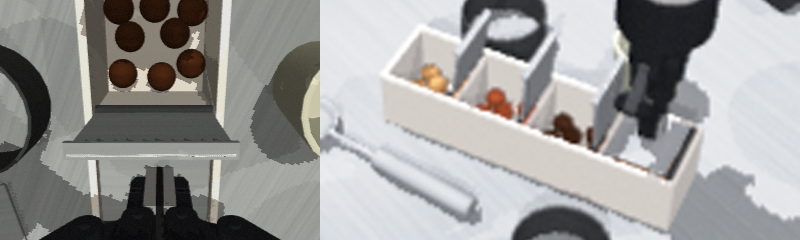

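Lid 1 is flat under the fingertips, lids 2–4 are still upright and the caddy hasn't moved. On to lid 2.

```bash

python3 -m pendant '{"slide":[[0.4,0,-0.9],[0.4,0,-0.9],[0.4,0,-0.9],[1,0,0],[1,0,0],[1,0,0],[0,0,0]],"twist":[[0,0,0],[0,0,0],[0,0,0],[0,0,0],[0,0,0],[0,0,0],[0,0,0]]}' | grep -E "pos|wrist_force|time"
python3 -m pendant '{"slide":[[0.8,0,0.9],[0.8,0,0.9],[0.8,0,0.9],[0,0,0],[0,0,0]],"twist":[[0,0,0],[0,0,0],[0,0,0],[0,0,0],[0,0,0]]}' | grep -E "pos|wrist_force|time"
python3 - <<'E'
from cell import arm,eyes,nets
import cv2,numpy as np
a=eyes.camera('wrist')[:,:,::-1];b=eyes.camera('side')[:,:,::-1]
b=cv2.resize(b[180:280,270:430],(640,400),interpolation=cv2.INTER_CUBIC)
cv2.imwrite('pics/l2.png',np.hstack([a[80:320,160:480],cv2.resize(b,(480,300))[30:270]]))
E
```

```text
time: 9.52
tcp_pos: [0.5222, -0.1478, 0.1049]
wrist_force: [-0.1, -0.9, -0.8]
time: 10.15
tcp_pos: [0.5133, -0.1268, 0.0782]
wrist_force: [-0.6, 0.1, -0.7]
```

View pics/l2.png

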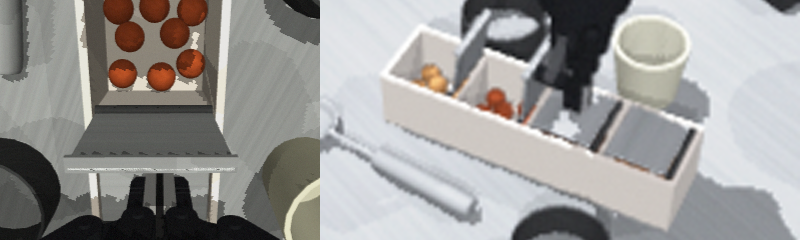

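Lids 1 and 2 are down and nothing else has moved. Lids 3 and 4 next, a millimetre lower.

```bash

python3 -m pendant '{"slide":[[0.4,0,-0.9],[0.4,0,-0.9],[0.4,0,-0.9],[1,0,0],[1,0,0],[1,0,0],[0,0,0]],"twist":[[0,0,0],[0,0,0],[0,0,0],[0,0,0],[0,0,0],[0,0,0],[0,0,0]]}' | grep -E "pos|wrist_force|time"
python3 -m pendant '{"slide":[[0.8,0,0.9],[0.8,0,0.9],[0.8,0,1.0],[0,0,0],[0,0,0]],"twist":[[0,0,0],[0,0,0],[0,0,0],[0,0,0],[0,0,0]]}' | grep -E "pos|wrist_force|time"
python3 -m pendant '{"slide":[[0.4,0,-0.9],[0.4,0,-0.9],[0.4,0,-1.0],[1,0,0],[1,0,0],[1,0,0],[0,0,0]],"twist":[[0,0,0],[0,0,0],[0,0,0],[0,0,0],[0,0,0],[0,0,0],[0,0,0]]}' | grep -E "pos|wrist_force|time"
python3 -m pendant '{"slide":[[0.8,0,0.9],[0.8,0,0.9],[0.8,0,1.0],[0.5,0,0],[0,0,0]],"twist":[[0,0,0],[0,0,0],[0,0,0],[0,0,0],[0,0,0]]}' | grep -E "pos|wrist_force|time"
python3 -m pendant '{"slide":[[0,0,-4],[0,0,-4],[0,0,-4],[4,0,-4],[4,0,-4],[4,0,0],[0,0,0],[0,0,0]],"twist":[[0,0,0],[0,0,0],[0,0,0],[0,0,0],[0,0,0],[0,0,0],[0,0,0],[0,0,0]]}' | grep -E "pos|wrist_force|time"
python3 - <<'E'
from cell import arm,eyes,nets
import cv2,numpy as np
a=eyes.camera('top')[:,:,::-1];b=eyes.camera('side')[:,:,::-1]
b=cv2.resize(b[180:280,270:430],(640,400),interpolation=cv2.INTER_CUBIC)
a=cv2.resize(a[170:270,290:430],(560,400),interpolation=cv2.INTER_CUBIC)
cv2.imwrite('pics/l4.png',cv2.resize(np.hstack([a,b]),(800,267)))
for c in('top','side'):
  for n in('caddy','lid1','lid1_lip'): print(c,n,[(np.round(d['centre'],3).tolist(),round(d['p'],2)) for d in nets.look_for(n,c)][:5])
E
```

```text
time: 11.12
tcp_pos: [0.4957, -0.0874, 0.1049]
wrist_force: [-0.3, 0.3, 0.9]
time: 11.75
tcp_pos: [0.4866, -0.0663, 0.0771]
wrist_force: [-0.5, -0.4, -0.1]
time: 12.62
tcp_pos: [0.4693, -0.0269, 0.1048]
wrist_force: [-0.2, -0.9, -0.1]
time: 13.25
tcp_pos: [0.458, -0.0008, 0.0771]
wrist_force: [0.0, -0.5, 0.8]
time: 14.25
tcp_pos: [0.4104, 0.1083, 0.2771]
wrist_force: [-0.6, -0.6, -0.7]
top caddy [([0.494, -0.098, 0.058], 0.6), ([0.508, -0.124, 0.064], 0.32)]
top lid1 [([0.453, -0.006, 0.061], 0.84), ([0.534, -0.181, 0.06], 0.8), ([0.514, -0.126, 0.065], 0.57), ([0.487, -0.061, 0.059], 0.54)]
top lid1_lip [([0.537, -0.184, 0.061], 0.71)]
side caddy [([0.489, -0.118, 0.06], 0.89)]
side lid1 [([0.538, -0.192, 0.061], 0.9), ([0.48, -0.069, 0.06], 0.81), ([0.511, -0.131, 0.057], 0.7)]
side lid1_lip [([0.536, -0.19, 0.057], 0.67)]
```

View pics/l4.png

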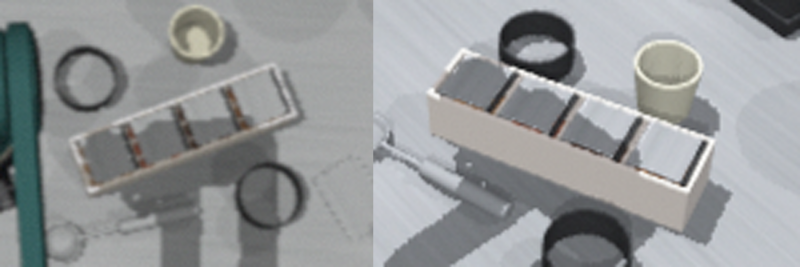

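Both views show all four lids flat, at about 60 mm height, and the caddy and its neighbours are where they were. The arm is clear, so I hand in.

```bash
python3 -c "
from cell import arm
print(arm.sign_off())"
```

```text
the job is handed in; nothing more can be done
None
```

I folded the four lids down in order, 1 to 4, and handed the job in with the arm clear; the last pictures show every lid flat and the caddy and the items beside it unmoved, but the sign-off gave no verdict.

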